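File the edge of a steel angle with forward strokes

TASK

Take the file by its wooden grip and file the top edge of the short steel angle with at least three full strokes: nose leading, moving towards the jig's stop, pressing firmly all the way along nearly the whole file but without pushing the sprung bed down to its end, and lifting the file clear for every return so that the angle is never dragged back from the stop. Then lay the file back in its wooden tray, teeth down, and let go; leave the angle in the jig and the other things where they are.

Things in the scene. Friction and masses are not known exactly. Their poses are not given: they have to be found in the camera images.
- file: Flat file in a holder, 0.4 kg. Dark steel blade 180 x 34 x 5 mm, its toothed underside at z = 0; aluminium back 150 x 26 mm up to z = 16 mm; on it a wooden grip 85 mm long (x), 26 mm wide (y), from z = 16 to 58 mm, centred on the file. Origin: centre of the toothed underside; x along the file towards its nose, z up. The nose end carries a small round wooden knob (26 mm, top at z = 45 mm, centred at x = 62 mm); the heel end is flat.
- file_toe (a point): nose end of the toothed underside, 90 mm ahead of the file's origin
- file_heel (a point): heel end of the toothed underside, 90 mm behind the file's origin
- tray: shallow fixed wooden tray 230 x 78 x 16 mm in which the file lies lengthwise at first; floor 8 mm high, inside 214 x 62 mm, rims 8 mm above the floor. Origin: centre of its underside on the bench; x along its length.
- jig: filing jig fixed to the bench: steel base 170 x 120 x 12 mm and, above it on rubber bellows, an aluminium bed 140 x 96 mm whose top is 40 mm above the bench. Across the bed stands a stop 14 mm thick and 28 mm high, and at the sides of the work are two low cheeks. Origin: centre of the base's underside; x points in the stroke direction, towards the stop; z up.
- bed (a joint): how far the sprung bed is pressed down: 0 at rest, 0.008 m fully down on its end stop; it starts to sink under about 4 N and is fully down at some 24 N
- stop_foot (a point): foot of the stop's working face, on the bed's top, middle of the width; x of the jig points into the stop
- work: loose cut length of steel angle, 0.36 kg, 72 mm long (y), two legs 48 mm, 8 mm thick. The upright leg stands 1 mm or less from the stop, the other lies on the slippery bed and points away from the stop. Origin: underside, below the middle of the upright leg; x towards the stop, z up. The upright leg's top edge is 48 mm above the origin, 20 mm above the stop.
- work_edge (a point): middle of the top edge that is to be filed (edge 72 mm long across the stroke, 8 mm thick)
- torch: black torch 119 mm long, bystander
- bearing: ball bearing, 62 mm, bystander
- spanner: combination spanner 173 mm long, bystander
Not all that is in view belongs to the job. There is more than one size of the tray; the one meant has the size given above. There is more than one size of the file; the job needs the larger.

How it is judged:
On the way, in this order (a step that is already met when the one before it is completed fails the run):
1. first stroke starts: front part of the file pressed (over 5 N) on the angle's edge, lengthwise to the stroke (contact force between file and work above 5 N and y of work_edge in the frame of file between -0.03 and 0.03 m and angle between the x axis of file and the x axis of work, either way round below 0.25 rad and x of work_edge in the frame of file above 0.045 m), for 0.04 s.
2. first stroke: middle of the file on the edge, still pressed (contact force between file and work above 5 N and y of work_edge in the frame of file between -0.03 and 0.03 m and angle between the x axis of file and the x axis of work, either way round below 0.25 rad and x of work_edge in the frame of file between -0.015 and 0.015 m), for 0.04 s.
3. first stroke ends: rear part of the file on the edge, still pressed (contact force between file and work above 5 N and y of work_edge in the frame of file between -0.03 and 0.03 m and angle between the x axis of file and the x axis of work, either way round below 0.25 rad and x of work_edge in the frame of file below -0.045 m), for 0.04 s.
4. second stroke starts: front part of the file pressed (over 5 N) on the angle's edge, lengthwise to the stroke (all of step 1), for 0.04 s.
5. second stroke: middle of the file on the edge, still pressed (all of step 2), for 0.04 s.
6. second stroke ends: rear part of the file on the edge, still pressed (all of step 3), for 0.04 s.
7. third stroke starts: front part of the file pressed (over 5 N) on the angle's edge, lengthwise to the stroke (all of step 4), for 0.04 s.
8. third stroke: middle of the file on the edge, still pressed (all of step 5), for 0.04 s.
9. third stroke ends: rear part of the file on the edge, still pressed (all of step 6), for 0.04 s.
At the end, for the whole second after the job is handed in: After three forward strokes the file lies flat, teeth down, on the floor of its tray (within its rims), released and at rest; the angle stands upright in the jig within 5 mm of the stop (x of file in the frame of tray between -0.02 and 0.02 m and y of file in the frame of tray between -0.016 and 0.016 m and height (world z) of file below 0.012 m and angle between each of file, work's own z axis and vertical below 0.06 rad and linear speed of each of file, work below 0.02 m/s and x of work in the frame of stop_foot above -0.009 m and contact force between the fingers and file below 0.1 N); the robot touches nothing.
It fails at once if the angle is dragged more than 5 mm back from the stop (x of work in the frame of stop_foot below -0.009 m).
It fails at once if the angle is tipped over or lifted out (angle between work's own z axis and vertical above 0.2 rad or z of work in the frame of stop_foot above 0.012 m).
It fails at once if the sprung bed is pushed down to its end (value of joint bed above 0.0077 m).
It fails at once if a bystander is moved (distance of any of torch, bearing, spanner from where it was at the start of the episode above 0.02 m).
It also fails if it takes over 67 s, if anything falls off the work surface, if the arm or the gripper's body presses on something with over 40 N, if the wrist force passes 120 N, or if a joint passes its speed limit or range.

ROBOT

A 6-joint arm with a two-finger parallel gripper is mounted at the origin on a cart in front of the work surface, level with it; the furniture and walls round the work are solid. World frame = base frame: x ahead of the robot, y to its left, z up, the work surface at z = 0. Lengths are in m, angles in rad, forces in N, time in s.
With the tool pointing down it reaches from about 0.375 to 0.975 m from the base axis. Payload 3.8 kg.
Tool frame: the origin (TCP) lies at the very end of the fingers, on their centre line; the grasp point (between the pads) lies 19 mm behind it; z points along the fingers, x is the direction in which the jaws open and shut, and the axes are right-handed (so a half turn about z gives the same grasp; the last joint's range is limited). The gripper opens to 85 mm and grips with 20 to 120 N. Pads are 22 mm wide; open, the fingers measure 114 mm over their backs; the gripper's body (76 mm by 85 mm) begins 54 mm behind the grasp point. The pads swing forward as they close: fully open they stand 13 mm farther back than shut.
Start: joints at [-1.383, 0.264, 1.604, -0, 1.274, -0.037], TCP at [0.15, -0.658, 0.231] pointing down, gripper open.
Joint ranges: [-2.63, 2.63], [-0.94, 2.18], [0.31, 2.57], [-1.31, 4.45], [0, 2.66], [-2.55, 2.55]. Speed limits (rad/s): [2.57, 2.57, 3.14, 3.14, 3.14, 3.14].

INTERFACE

Orientations are given as a unit quaternion [x, y, z, w].
In Python, from workcell import ctrl gives the robot as it stands.
- The arm moves only by the tool send_rows, never from a script. Its argument "deltas" is one flat list of numbers, 4 for each row, row after row: the shift along the tool's x, y, z in cm, then the turn about the tool's z in degrees. In form: [x, y, z, spin, x, y, z, spin, ...]. A call has 1 to 20 rows; each row shifts and turns the commanded pose from where the row before left it, along the tool's axes as they then stand; what a row does not reach is not made up. A row lasts 1/8 s, in which the tool goes at most 62.5 mm and 10.7 degrees, less where a joint would pass 70% of its speed; a pose out of reach is approached as far as the arm can. A call with a gripper value outside its range is refused whole. "fingers" is the finger opening in cm, from 0 to 8.54, set as the call begins (left out, the last holds). The fingers move at their own pace and stop on an object; the grip force is fixed at half the most. Time passes only in rows, so rows that do not move let the fingers close. It gives the time, the measured TCP pose, the force and the opening at its end, in the units of the state.
- ctrl.get_state(): the state, without advancing time (a new reading comes with each control period).
- ctrl.snapshot(name): name is "scene" or "top"; returns a dict with "pixels" (480x640x3 uint8, red, green, blue), "camera_matrix" (3x3 intrinsics, pixels), "rvec" (rotation vector, rad) and "tvec" (3), from world to camera coordinates, as OpenCV has them. Camera axes: x right, y down, z forward; pixel columns grow to the right and rows downward; lengths in m; the calibration is good to about 2 mm. A picture is of the moment at which its call begins. There is no depth.
- ctrl.finish_job(): hands the job in, once; it reports no verdict.
Trained networks look in the newest picture that a camera, given by its name, has taken for a name from the list of things; names that differ only in an ending like _2 or _b are one class to them, and where a whole thing is asked for, a point or a joint stands for the part that bears it (a point fixed in the world has none). Each returns a list of dicts, best first, with "confidence" (0 to 1); they miss things now and then, are a little off and sometimes report something else, mostly with a low value. They report only what shows in the picture. A call takes as long as a camera call. They do not tell look-alikes from the thing itself.
- ctrl.look_for(label, camera): "position" ([x, y, z] in m, in world coordinates, good to about 4 mm: the middle of the surface that is visible of it).
- ctrl.outline_of(label, camera): "mask" (480x640 bool, what is visible of it).
The state is a dict: "clock": time; "q": joint angles; "joint_vel": joint speeds; "joint_torque": joint torques, N m; "tool_pos": TCP position; "orientation": TCP orientation; "force": force on the tool from outside, world axes, zero at the start; "torque": the same for the moment, N m; "gripper_width": opening from 0.0 (shut) to 1.0 (fully open).
Only numpy, scipy, OpenCV 4.12 (cv2) and the standard library are available. Lean on these libraries where they do the work, as an engineer would, in place of code of your own. Each camera call takes 0.05 s, during which the arm holds its last target.

## Working session

There is one attempt and no reset: what is moved stays moved. The work goes in short steps, Python scripts to look and compute and a tool call to move; the robot and the scene stay as the last step left them, time stands still between calls to the robot, and variables do not carry over. Pictures are saved under pics/ and viewed, and the job is handed in when it is done.

Besides the shell and the picture viewer there is one more tool, called after ">>>" by a JSON object that holds its "api" and its "payload", one argument or row to a line. send_rows: Moves the arm, as the interface text tells. Its arguments: {"type":"object","properties":{"deltas":{"type":"array","items":{"type":"number"}},"fingers":{"type":"number"}},"required":["deltas"]}

```bash
ls; mkdir -p pics
python3 - <<'E'
from workcell import ctrl
import cv2,numpy as np
print(ctrl.get_state())
for c in ("scene","top"):
    s=ctrl.snapshot(c); cv2.imwrite(f"pics/{c}0.png",s["pixels"][...,::-1]); print(c,s["camera_matrix"],s["rvec"],s["tvec"])
    for l in ("file","tray","jig","work","torch","bearing","spanner"):
        print(l,[(np.round(d["position"],3),round(d["confidence"],2)) for d in ctrl.look_for(l,c)])
E
```

```text
pics
{'clock': 0.0, 'q': array([-1.38287436e+00,  2.64764692e-01,  1.60538183e+00,  2.48257174e-05,
        1.27369857e+00, -3.69181313e-02]), 'joint_vel': array([ 0.00043135,  0.00032008,  0.00121749, -0.00122368,  0.00061904,
       -0.00040826]), 'joint_torque': array([-9.43634877e-04, -5.15109372e+01, -3.67318547e+01, -3.03954384e-04,
        1.30115775e-02, -1.83352512e-05]), 'tool_pos': array([ 0.15034861, -0.65728943,  0.22995002]), 'orientation': array([ 7.81966056e-01, -6.23319997e-01, -8.46424124e-04, -7.43017218e-04]), 'force': array([-0.72298301, -0.38852443, -0.36706631]), 'torque': array([-0.02416601, -0.03545545, -0.0356976 ]), 'gripper_width': 0.9947418317691752}
scene [[442.47727729   0.         316.72649862]
 [  0.         442.47727729 241.12329114]
 [  0.           0.           1.        ]] [ 1.20702464 -1.94594938  1.19729282] [0.24297764 0.31069452 0.81876058]
file [(array([0.542, 0.211, 0.029]), 0.88), (array([0.644, 0.365, 0.016]), 0.67)]
tray [(array([0.542, 0.022, 0.005]), 0.83), (array([0.521, 0.222, 0.008]), 0.67)]
jig [(array([0.479, 0.41 , 0.014]), 0.64),
[... 260 characters left out ...]
     320.72113627]
 [  0.         557.89105916 248.11286858]
 [  0.           0.           1.        ]] [ 2.16720883 -2.18462309  0.11423322] [-0.00784619  0.58505133  1.37911644]
file [(array([0.57 , 0.2  , 0.024]), 0.81), (array([0.658, 0.354, 0.02 ]), 0.7)]
tray [(array([0.544, 0.026, 0.008]), 0.95), (array([0.57 , 0.196, 0.01 ]), 0.88)]
jig [(array([ 0.512, -0.175,  0.036]), 0.82), (array([ 0.728, -0.041,  0.025]), 0.52)]
work [(array([ 0.539, -0.184,  0.053]), 0.98)]
torch [(array([ 0.728, -0.038,  0.024]), 0.93)]
bearing [(array([0.488, 0.406, 0.014]), 0.86), (array([0.572, 0.193, 0.032]), 0.71), (array([ 0.511, -0.175,  0.037]), 0.33)]
spanner [(array([ 0.629, -0.41 ,  0.011]), 0.56)]
```

View pics/scene0.png

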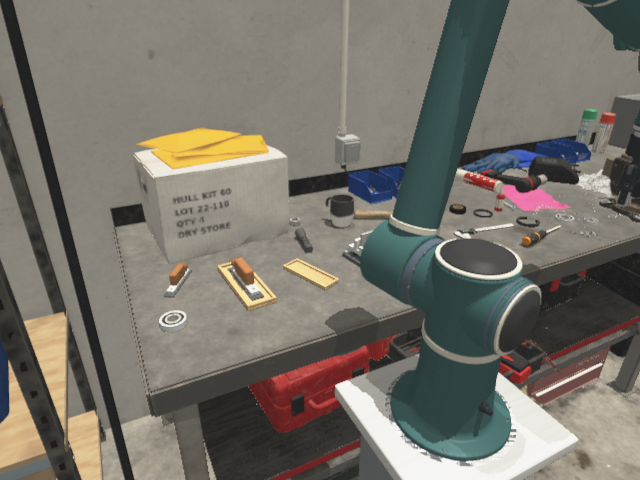

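View pics/top0.png

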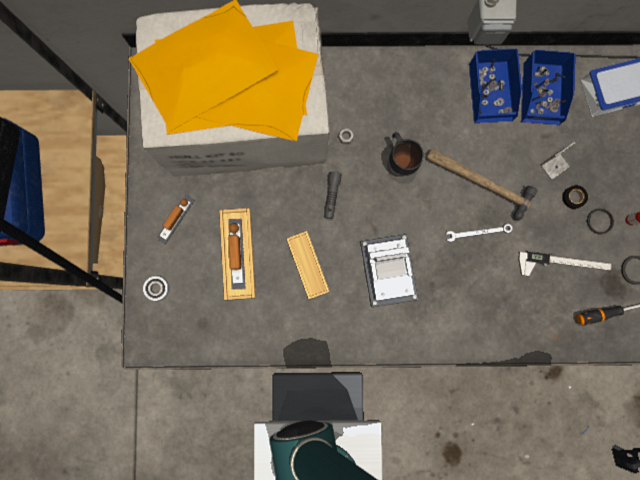

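Top view: the large file lies in the large tray at (237,253). Candidates: a small loose file at (176,218), an empty smaller tray at (308,265), the jig at (390,270). Next, a closer crop.

Run:
```python
import cv2
i=cv2.imread("pics/top0.png")
a=cv2.resize(i[195:310,210:265],None,fx=5,fy=5,interpolation=cv2.INTER_CUBIC)
b=cv2.resize(i[195:310,350:430],None,fx=5,fy=5,interpolation=cv2.INTER_CUBIC)
import numpy as np
cv2.imwrite("pics/crop0.png",np.hstack([a,b]))
```

```text
(no output)
```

View pics/crop0.png

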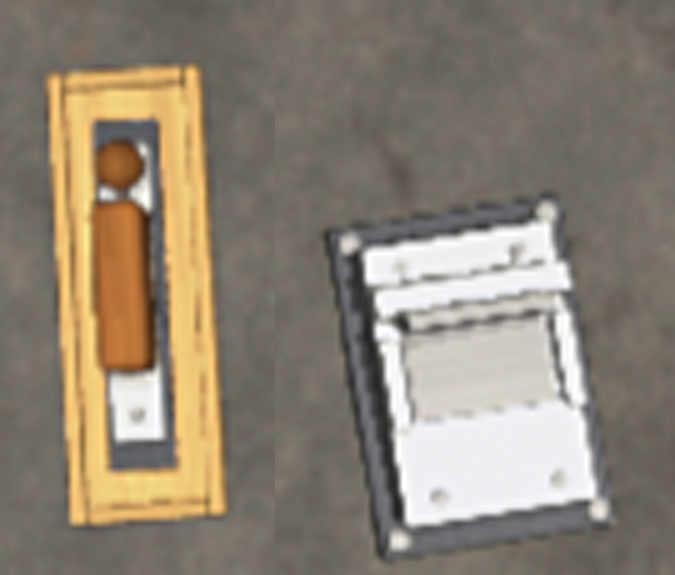

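```bash
cat > h.py <<'E'
import cv2,numpy as np
from scipy.optimize import least_squares
K=np.array([[557.89105916,0,320.72113627],[0,557.89105916,248.11286858],[0,0,1]])
rv=np.array([2.16720883,-2.18462309,0.11423322]);tv=np.array([-0.00784619,0.58505133,1.37911644])
R=cv2.Rodrigues(rv)[0]
def proj(P): return cv2.projectPoints(np.array(P,float),rv,tv,K,None)[0][:,0]
def back(uv,z):
    uv=np.atleast_2d(uv); d=np.c_[(uv-K[:2,2])/K[0,0],np.ones(len(uv))]@R; c=-R.T@tv
    return c+d*((z-c[2])/d[:,2])[:,None]
def fit(obj,pix,x0):
    obj=np.array(obj,float)
    def f(p):
        c,s=np.cos(p[2]),np.sin(p[2]); M=np.array([[c,-s,0],[s,c,0],[0,0,1]])
        return (proj(obj@M.T+[p[0],p[1],0])-pix).ravel()
    r=least_squares(f,x0); return r.x,np.round(r.fun.reshape(-1,2),1).tolist()
E
python3 - <<'E'
from h import *
print("cam",-R.T@tv)
A=lambda l:np.array(l)/5+[210,195]-0.4
B=lambda l:(np.array(l)-[275,0])/5+[350,195]-0.4
print("tray",fit([[.115,.039,.016],[.115,-.039,.016],[-.115,-.039,.016],[-.115,.039,.016]],A([(47,75),(200,67),(227,515),(70,525)]),[.55,.2,0]))
print("fileblade",fit([[.09,.017,.013],[.09,-.017,.013],[-.09,-.017,.013],[-.09,.017,.013]],A([(93,122),(158,122),(178,466),(110,470)]),[.55,.2,0]))
print("grip",fit([[.0425,.013,.066],[.0425,-.013,.066],[-.0425,-.013,.066],[-.0425,.013,.066],[.062,0,.053]],A([(93,203),(148,203),(153,370),(100,370),(118,165)]),[.55,.2,0]))
print("jig",fit([[.085,.06,.012],[.085,-.06,.012],[-.085,-.06,.012],[-.085,.06,.012]],B([(327,232),(555,197),(610,522),(385,560)]),[.55,-.15,0]))
s=fit([[.085,.06,.012],[.085,-.06,.012],[-.085,-.06,.012],[-.085,.06,.012]],B([(327,232),(555,197),(610,522),(385,560)]),[.55,-.15,0])[0]
print("lower leg end, z48",back(B([(408,420),(565,400)]),.048))
print("strip lower z88",back(B([(405,332),(555,312)]),.088), "strip upper",back(B([(405,315),(550,292)]),.088))
print("stop top front z68",back(B([(375,318),(570,290)]),.068),"rear",back(B([(372,290),(570,263)]),.068))
E
python3 - <<'E'
import cv2
i=cv2.imread("pics/top0.png")
cv2.imwrite("pics/crop1.png",cv2.resize(i[232:285,360:420],None,fx=12,fy=11,interpolation=cv2.INTER_NEAREST))
E
```

```text
cam [ 4.49448742e-01 -1.28614913e-04  1.42909223e+00]
tray (array([0.57442281, 0.20062143, 0.06032442]), [[0.1, 0.1], [-0.0, -0.3], [-0.3, 0.0], [0.2, 0.2]])
fileblade (array([0.57461359, 0.20167517, 0.058186  ]), [[-0.1, -0.1], [0.1, -1.0], [-0.1, 0.5], [0.1, 0.6]])
grip (array([0.57369816, 0.20000449, 0.05038471]), [[-0.1, -0.2], [-0.5, -0.8], [0.0, 0.3], [-0.0, 0.9], [0.6, -0.1]])
jig (array([ 0.52938848, -0.18454517,  0.15163019]), [[-0.3, -0.1], [0.2, -0.5], [0.9, 0.3], [-0.8, 0.3]])
lower leg end, z48 [[ 0.50617712 -0.14908907  0.048     ]
 [ 0.51545825 -0.22716814  0.048     ]]
strip lower z88 [[ 0.54696097 -0.1440894   0.088     ]
 [ 0.55607565 -0.21675272  0.088     ]] strip upper [[ 0.55518465 -0.14423643  0.088     ]
 [ 0.56578742 -0.21455734  0.088     ]]
stop top front z68 [[ 0.55540201 -0.13165565  0.068     ]
 [ 0.5684315  -0.22759928  0.068     ]] rear [[ 0.56917772 -0.13041582  0.068     ]
 [ 0.58173652 -0.22791319  0.068     ]]
```

View pics/crop1.png

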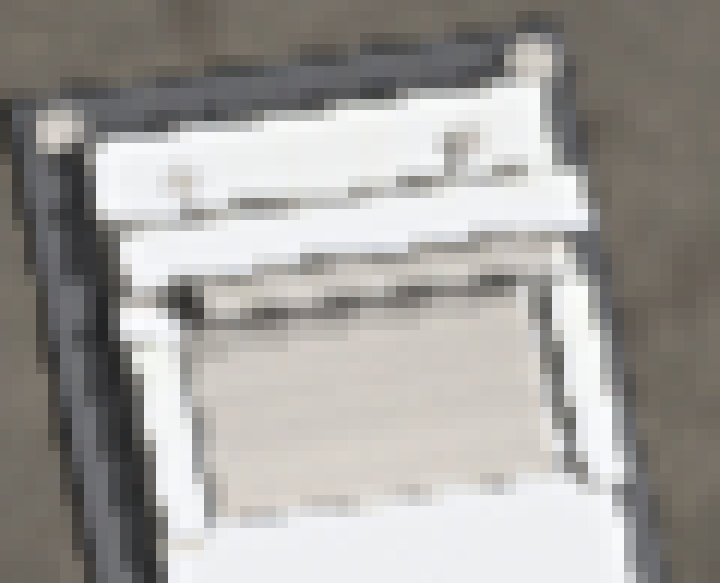

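The large file lies in its 230 x 78 tray at about (0.574,0.201), yaw about 0.057, nose away from the robot. The edge is at about (0.556,-0.180,0.088), with stroke yaw about 0.14. Moving over the file now.

>>> {"api": "send_rows", "payload": {
  "deltas": [-3.7,-3.02,0,0,-3.7,-3.02,0,0,-3.7,-3.02,0,0,-3.7,-3.02,0,0,-3.7,-3.02,0,0,-3.7,-3.02,0,0,-3.7,-3.02,0,0,-3.7,-3.02,0,0,-3.7,-3.02,0,0,-3.7,-3.02,0,0,-3.7,-3.02,0,0,-3.7,-3.02,0,0,-3.7,-3.02,0,0,-3.7,-3.02,0,0,-3.7,-3.02,0,0,-3.7,-3.02,0,0,-3.7,-3.02,0,0,-3.7,-3.02,0,0,-3.7,-3.02,0,0,-3.7,-3.02,0,0],
  "fingers": 8.54
}}

```text
clock: 3.3
tool_pos: [0.5749, 0.1996, 0.2315]
orientation: [0.782, -0.623, 0.0, -0.0]
force: [-0.1, 0.4, 1.1]
gripper_width: 1.001
```

>>> {"api": "send_rows", "payload": {
  "deltas": [0,0,0,4.8,0,0,0,4.8,0,0,0,0]
}}

```text
clock: 3.68
tool_pos: [0.5743, 0.1982, 0.2312]
orientation: [0.727, -0.686, -0.0, 0.0]
force: [-0.2, -1.3, -0.0]
gripper_width: 1.0
```

```bash
cat > d.py <<'E'
import sys,numpy as np
from scipy.spatial.transform import Rotation as Ro
from workcell import ctrl
s=ctrl.get_state(); R=Ro.from_quat(s["orientation"]).as_matrix()
print("t",s["clock"],"tcp",np.round(s["tool_pos"],4),"F",np.round(s["force"],2),"T",np.round(s["torque"],2),"g",s["gripper_width"],"yaw",np.arctan2(R[1,0],R[0,0])+np.pi/2,"zaxis",R[:,2].round(3),"q",s["q"].round(2))
if len(sys.argv)>1:
    t=np.array(eval(sys.argv[1])); print("tool delta cm",(R.T@(t[:3]-s["tool_pos"])*100).round(2), "spin deg",-np.degrees(t[3]-(np.arctan2(R[1,0],R[0,0])+np.pi/2)) if len(t)>3 else "")
E
python3 d.py "[.574,.2008,.15,.057]"
python3 - <<'E'
from workcell import ctrl;import cv2
s=ctrl.snapshot("top");cv2.imwrite("pics/top1.png",s["pixels"][...,::-1])
E
```

```text
t 3.675 tcp [0.5743 0.1982 0.2312] F [-0.19 -1.35 -0.01] T [0.01 0.   0.01] g 0.9995781181706949 yaw 0.058487178752618885 zaxis [-0. -0. -1.] q [ 0.29  0.14  1.75 -0.    1.25  1.8 ]
tool delta cm [-0.26  0.02  8.12] spin deg 0.0852090659065923
```

View pics/top1.png

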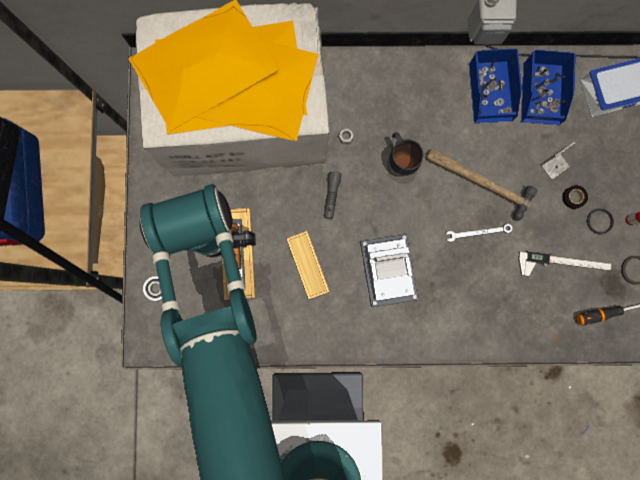

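>>> {"api": "send_rows", "payload": {
  "deltas": [-0.26,0.02,3.4,0,0,0,3.4,0,0,0,3.4,0,0,0,3.4,0,0,0,3.4,0,0,0,1.6,0,0,0,1.0,0,0,0,0.6,0,0,0,0,0,0,0,0,0]
}}

```text
clock: 4.97
tool_pos: [0.5748, 0.2009, 0.0304]
orientation: [0.727, -0.687, 0.0, -0.001]
force: [1.0, 1.5, 0.1]
gripper_width: 0.999
```

```bash
python3 d.py "[.574,.2008,.029,.057]"
python3 - <<'E'
from workcell import ctrl;import cv2
s=ctrl.snapshot("scene");cv2.imwrite("pics/sc2.png",cv2.resize(s["pixels"][200:340,140:320,::-1],None,fx=4,fy=4))
E
```

```text
t 4.975 tcp [0.5748 0.2009 0.0304] F [0.98 1.53 0.08] T [ 0.05  0.   -0.01] g 0.999430613803573 yaw 0.05737791788181923 zaxis [ 0.002  0.001 -1.   ] q [ 0.3   0.34  1.92 -0.    0.89  1.81]
tool delta cm [0.   0.08 0.14] spin deg 0.021653099630765543
```

View pics/sc2.png

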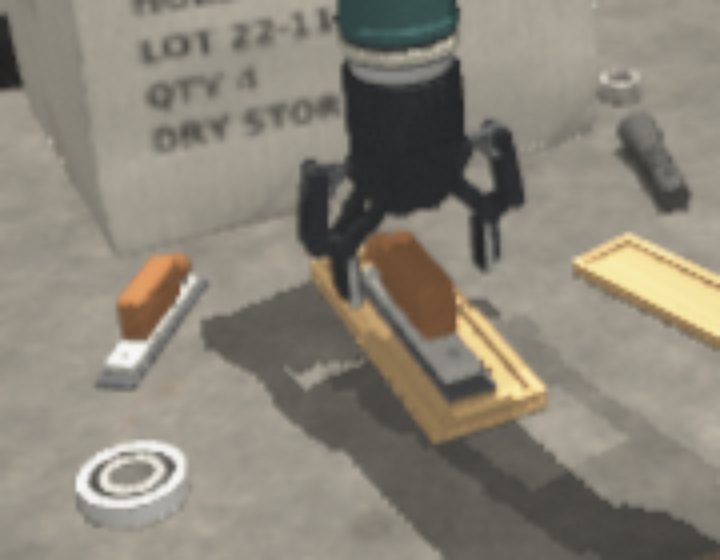

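Jaws straddle the grip of the large file. Closing.

>>> {"api": "send_rows", "payload": {
  "deltas": [0,0,0,0,0,0,0,0,0,0,0,0,0,0,0,0,0,0,0,0,0,0,0,0,0,0,0,0,0,0,0,0],
  "fingers": 1.0
}}

```text
clock: 6.02
tool_pos: [0.5742, 0.201, 0.0296]
orientation: [0.727, -0.687, -0.0, -0.0]
force: [-0.1, 2.9, 3.0]
gripper_width: 0.294
```

```bash
python3 d.py "[.574,.2008,.029,.057]"
```

```text
t 6.025 tcp [0.5742 0.201  0.0296] F [-0.14  2.93  3.03] T [0.49 0.15 0.  ] g 0.2940635616135675 yaw 0.05714133637097518 zaxis [ 0.001  0.001 -1.   ] q [0.3  0.34 1.92 0.   0.89 1.81]
tool delta cm [0.01 0.02 0.06] spin deg 0.00809797754857312
```

>>> {"api": "send_rows", "payload": {
  "deltas": [0,0,-1,0,0,0,-2,0,0,0,-3,0,0,0,-3,0,0,0,-3,0,0,0,-2,0,0,0,-1,0,0,0,0,0,0,0,0,0,0,0,0,0]
}}

```text
clock: 7.28
tool_pos: [0.573, 0.2003, 0.1777]
orientation: [0.727, -0.687, -0.001, 0.001]
force: [-0.5, -0.8, -5.1]
gripper_width: 0.292
```

```bash
python3 - <<'E'
import numpy as np
c,s=np.cos(.14),np.sin(.14)
for a in (-.058,.058): print(a, .556+a*c, -.1803+a*s)
E
python3 d.py "[.4986,-.1884,.18,.14]"
python3 - <<'E'
from workcell import ctrl;import cv2
s=ctrl.snapshot("scene");cv2.imwrite("pics/sc3.png",cv2.resize(s["pixels"][150:310,140:320,::-1],None,fx=4,fy=3.7))
E
```

```text
-0.058 0.4985674722196671 -0.18839350064936572
0.058 0.613432527780333 -0.17220649935063426
t 7.275 tcp [0.573  0.2003 0.1777] F [-0.55 -0.81 -5.12] T [ 0.04 -0.01 -0.02] g 0.2924428967172823 yaw 0.05725731372161058 zaxis [-0.003 -0.001 -1.   ] q [ 0.3   0.18  1.81 -0.    1.16  1.81]
tool delta cm [38.38  9.66 -0.18] spin deg -4.740806709326743
```

View pics/sc3.png

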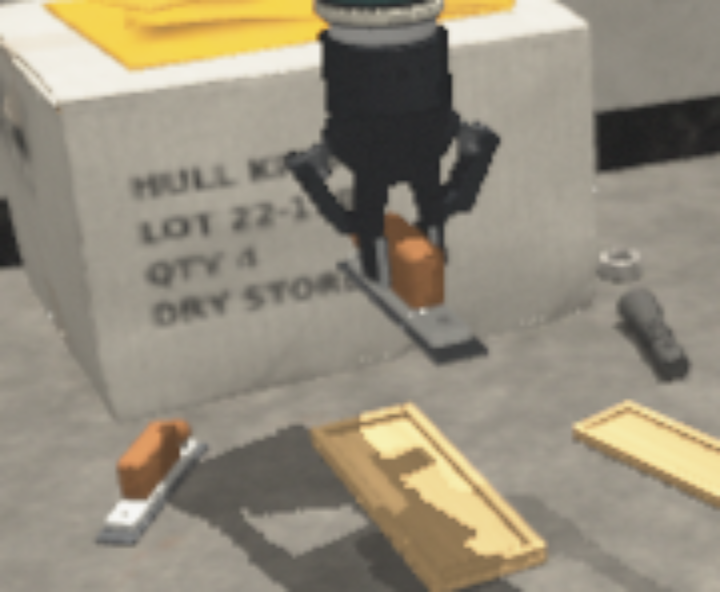

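>>> {"api": "send_rows", "payload": {
  "deltas": [1.2,0.3,0,0,2.48,0.624,0,0,2.48,0.624,0,0,2.48,0.624,0,0,2.48,0.624,0,0,2.48,0.624,0,0,2.48,0.624,0,0,2.48,0.624,0,0,2.48,0.624,0,0,2.48,0.624,0,0,2.48,0.624,0,0,2.48,0.624,0,0,2.48,0.624,0,0,2.48,0.624,0,0,2.48,0.624,0,0,2.48,0.624,0,0,0,0,0,-2.4,0,0,0,-2.34,0,0,0,0,0,0,0,0]
}}

```text
clock: 9.82
tool_pos: [0.4992, -0.1885, 0.1792]
orientation: [0.755, -0.656, -0.0, 0.0]
force: [0.5, 0.3, -5.0]
gripper_width: 0.295
```

```bash
python3 d.py "[.4986,-.1884,.125,.14]"
python3 - <<'E'
from workcell import ctrl;import cv2
s=ctrl.snapshot("top");cv2.imwrite("pics/top4.png",cv2.resize(s["pixels"][180:320,330:480,::-1],None,fx=4,fy=4))
s=ctrl.snapshot("scene");cv2.imwrite("pics/sc4.png",s["pixels"][:,:,::-1])
E
```

```text
t 9.825 tcp [ 0.4992 -0.1885  0.1792] F [ 0.5   0.3  -5.01] T [ 0.02 -0.02 -0.01] g 0.29537739599995666 yaw 0.1391951769098203 zaxis [-0. -0. -1.] q [-0.41  0.04  1.96 -0.    1.14  1.02]
tool delta cm [-0.02  0.05  5.42] spin deg -0.04611296632197407
```

View pics/top4.png

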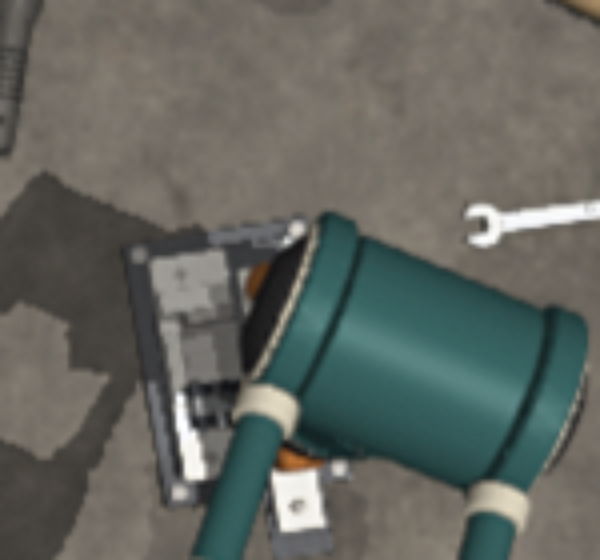

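View pics/sc4.png

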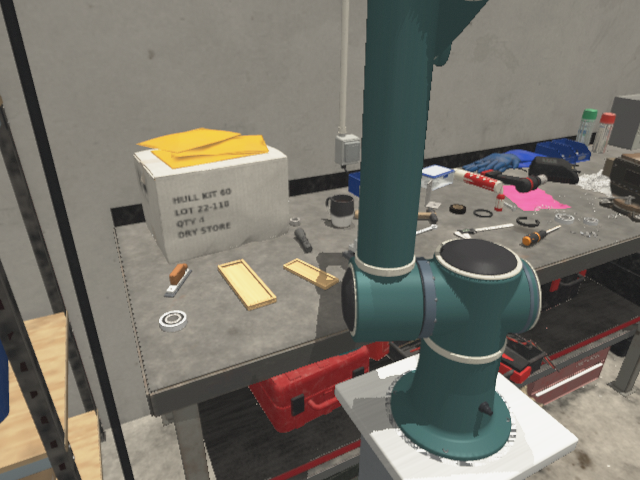

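>>> {"api": "send_rows", "payload": {
  "deltas": [0,0.05,2,0,0,0,2,0,0,0,1.5,0,0,0,0.8,0,0,0,0.3,0,0,0,0,0,0,0,0,0,0,0,0,0]
}}

```text
clock: 10.92
tool_pos: [0.4994, -0.1885, 0.1139]
orientation: [0.755, -0.656, 0.001, -0.0]
force: [-0.5, -0.8, -5.1]
gripper_width: 0.299
```

```bash
python3 d.py "[.4986,-.1884,.1076,.14]"; python3 d.py
```

```text
t 10.925 tcp [ 0.4994 -0.1885  0.1139] F [-0.49 -0.77 -5.08] T [0.   0.02 0.06] g 0.29934490830772753 yaw 0.1400157154201871 zaxis [ 0.001 -0.    -1.   ] q [-0.41  0.1   2.02  0.    1.01  1.02]
tool delta cm [-0.03  0.08  0.63] spin deg 0.0009004272499943245
t 10.925 tcp [ 0.4994 -0.1885  0.1139] F [-0.49 -0.77 -5.08] T [0.   0.02 0.06] g 0.29934490830772753 yaw 0.1400157154201871 zaxis [ 0.001 -0.    -1.   ] q [-0.41  0.1   2.02  0.    1.01  1.02]
```

>>> {"api": "send_rows", "payload": {
  "deltas": [0,0,0.2,0,0,0,0.1,0,0,0,0,0]
}}

```text
clock: 11.3
tool_pos: [0.4988, -0.1883, 0.1101]
orientation: [0.755, -0.656, -0.0, 0.0]
force: [0.7, 0.0, -4.2]
gripper_width: 0.3
```

>>> {"api": "send_rows", "payload": {
  "deltas": [0,0,0.1,0,0,0,0,0]
}}

```text
clock: 11.55
tool_pos: [0.4992, -0.1885, 0.1095]
orientation: [0.755, -0.656, 0.0, -0.0]
force: [-0.6, 0.3, -3.0]
gripper_width: 0.297
```

>>> {"api": "send_rows", "payload": {
  "deltas": [0,0,0.1,0,0,0,0,0]
}}

```text
clock: 11.8
tool_pos: [0.4994, -0.1885, 0.1089]
orientation: [0.755, -0.656, 0.0, -0.0]
force: [-1.1, 1.2, 0.5]
gripper_width: 0.298
```

>>> {"api": "send_rows", "payload": {
  "deltas": [0,0,0.1,0,0,0,0,0]
}}

```text
clock: 12.05
tool_pos: [0.4995, -0.1885, 0.1078]
orientation: [0.755, -0.656, 0.0, -0.0]
force: [-1.6, 1.0, 3.1]
gripper_width: 0.299
```

>>> {"api": "send_rows", "payload": {
  "deltas": [0,0,0.07,0,0,0,0,0]
}}

```text
clock: 12.3
tool_pos: [0.4995, -0.1885, 0.1071]
orientation: [0.755, -0.656, 0.0, -0.0]
force: [-2.1, 2.0, 5.3]
gripper_width: 0.299
```

```bash
python3 d.py
python3 - <<'E'
from workcell import ctrl
import cv2
s=ctrl.snapshot("top");cv2.imwrite("pics/top5.png",cv2.resize(s["pixels"][180:320,330:480,::-1],None,fx=4,fy=4))
print([ctrl.get_state()["force"][2]])
E
python3 d.py
```

```text
t 12.3 tcp [ 0.4995 -0.1885  0.1071] F [-2.13  1.95  5.26] T [ 0.39 -0.11  0.07] g 0.2991973135349613 yaw 0.13993882352822484 zaxis [ 0.001 -0.    -1.   ] q [-0.41  0.11  2.03  0.    1.    1.02]
[np.float64(4.291328007203805)]
t 12.35 tcp [ 0.4994 -0.1885  0.1071] F [-2.11  2.14  4.29] T [ 0.38 -0.17  0.11] g 0.2925109818690539 yaw 0.1399609435989384 zaxis [ 0.001 -0.    -1.   ] q [-0.41  0.11  2.03  0.    1.    1.02]
```

View pics/top5.png

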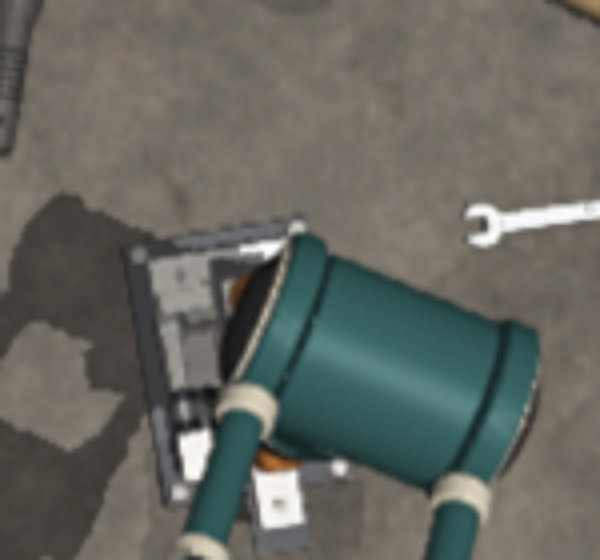

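Contact is about 9 N at the front part (Fz up from -5 to +4.5), and the moments agree with a contact about 57 mm ahead. Now the stroke; forward is tool -y.

>>> {"api": "send_rows", "payload": {
  "deltas": [0,-0.5,0,0,0,-0.9,0,0,0,-0.9,0,0]
}}

```text
clock: 12.72
tool_pos: [0.5206, -0.1858, 0.1066]
orientation: [0.755, -0.656, -0.001, 0.001]
force: [-6.3, -1.8, 6.8]
gripper_width: 0.301
```

>>> {"api": "send_rows", "payload": {
  "deltas": [0,-0.9,0,0,0,-0.9,0,0,0,-0.9,0,0]
}}

```text
clock: 13.1
tool_pos: [0.547, -0.182, 0.1065]
orientation: [0.755, -0.656, -0.001, 0.002]
force: [-6.2, -0.8, 7.1]
gripper_width: 0.296
```

```bash
python3 d.py "[.6134,-.1722,.107,.14]"
```

```text
t 13.1 tcp [ 0.547  -0.182   0.1065] F [-6.2  -0.76  7.1 ] T [-0.2   1.11  0.03] g 0.2957391604648178 yaw 0.14034586006365402 zaxis [-0.004 -0.001 -1.   ] q [-0.36  0.19  1.94 -0.    1.02  1.07]
tool delta cm [-0.04 -6.71 -0.08] spin deg 0.019816321949500323
```

>>> {"api": "send_rows", "payload": {
  "deltas": [0,-0.9,0,0,0,-0.9,0,0,0,-0.9,0,0]
}}

```text
clock: 13.48
tool_pos: [0.5734, -0.1783, 0.1063]
orientation: [0.755, -0.656, -0.002, 0.002]
force: [-7.3, -1.5, 6.6]
gripper_width: 0.296
```

>>> {"api": "send_rows", "payload": {
  "deltas": [0,-0.9,0,0,0,-0.9,0,0,0,-0.9,0,0]
}}

```text
clock: 13.85
tool_pos: [0.6, -0.1745, 0.1061]
orientation: [0.755, -0.656, -0.002, 0.002]
force: [-5.8, -1.0, 4.3]
gripper_width: 0.296
```

>>> {"api": "send_rows", "payload": {
  "deltas": [0,-0.9,0,0,0,-0.1,0,0]
}}

```text
clock: 14.1
tool_pos: [0.6115, -0.1727, 0.106]
orientation: [0.755, -0.656, -0.001, 0.001]
force: [-4.2, -0.8, 3.1]
gripper_width: 0.3
```

```bash
python3 d.py "[.6134,-.1722,.107,.14]"
```

```text
t 14.1 tcp [ 0.6115 -0.1727  0.106 ] F [-4.25 -0.84  3.1 ] T [-0.31  1.18  0.07] g 0.2997697760993379 yaw 0.1404214871442564 zaxis [-0.002 -0.    -1.   ] q [-0.31  0.29  1.81 -0.    1.04  1.12]
tool delta cm [-0.02 -0.19 -0.1 ] spin deg 0.02414943448491243
```

>>> {"api": "send_rows", "payload": {
  "deltas": [0,-0.6,0.05,0,0,-0.5,0.05,0,0,0,0,0]
}}

```text
clock: 14.48
tool_pos: [0.6232, -0.1708, 0.1055]
orientation: [0.755, -0.656, 0.0, -0.0]
force: [-3.2, -0.1, 2.6]
gripper_width: 0.295
```

```bash
python3 d.py
python3 - <<'E'
from workcell import ctrl
import cv2
s=ctrl.snapshot("top");cv2.imwrite("pics/top6.png",cv2.resize(s["pixels"][180:320,330:480,::-1],None,fx=4,fy=4))
E
python3 d.py
```

```text
t 14.475 tcp [ 0.6232 -0.1708  0.1055] F [-3.22 -0.09  2.62] T [-0.13  1.02 -0.01] g 0.2949525303098151 yaw 0.14003388088415392 zaxis [ 0.  0. -1.] q [-0.31  0.31  1.79  0.    1.04  1.12]
t 14.525 tcp [ 0.6231 -0.1708  0.1056] F [-2.5   0.24  2.95] T [-0.12  0.96 -0.07] g 0.2929779735699254 yaw 0.14004351455273456 zaxis [ 0.001  0.    -1.   ] q [-0.31  0.31  1.79  0.    1.04  1.12]
```

View pics/top6.png

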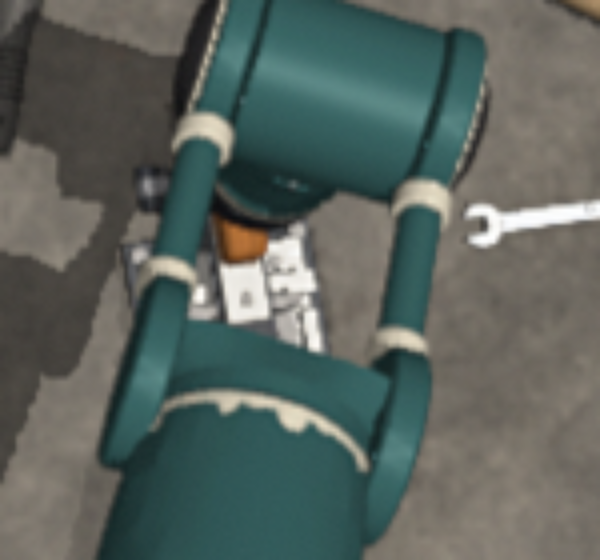

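>>> {"api": "send_rows", "payload": {
  "deltas": [0,0,-0.5,0,0,0,-1.5,0,0,0,-2,0,0,1.5,0,0,0,3.0,0,0,0,3.5,0,0,0,3.0,0,0,0,1.5,0,0,0,0,0,0,0,0,0,0,0,0,0,0]
}}

```text
clock: 15.9
tool_pos: [0.5001, -0.1884, 0.1458]
orientation: [0.755, -0.656, 0.0, -0.0]
force: [-0.6, 1.2, -4.1]
gripper_width: 0.3
```

```bash
python3 d.py "[.4986,-.1884,.1125,.14]"
python3 - <<'E'
from workcell import ctrl
import cv2
s=ctrl.snapshot("top");cv2.imwrite("pics/top7.png",cv2.resize(s["pixels"][180:320,330:480,::-1],None,fx=4,fy=4))
E
```

```text
t 15.9 tcp [ 0.5001 -0.1884  0.1458] F [-0.58  1.25 -4.1 ] T [ 0.04 -0.   -0.03] g 0.2999761353221441 yaw 0.14044413178255155 zaxis [ 0.001 -0.    -1.   ] q [-0.41  0.07  1.99  0.    1.08  1.02]
tool delta cm [-0.02  0.15  3.33] spin deg 0.025446876687825134
```

View pics/top7.png

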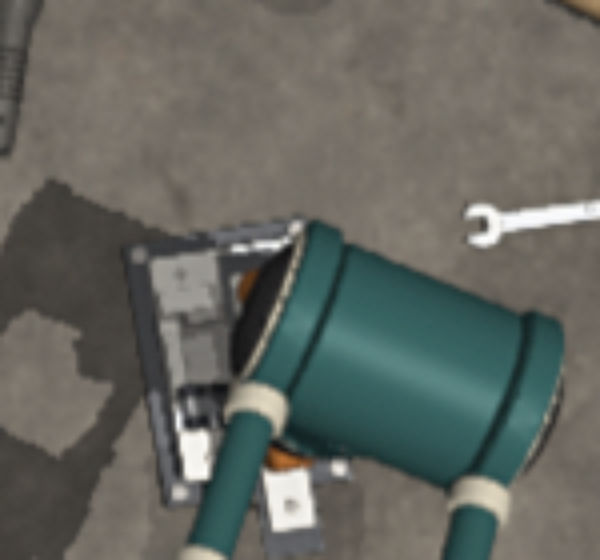

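>>> {"api": "send_rows", "payload": {
  "deltas": [0,0.15,1.5,0,0,0,1.0,0,0,0,0.6,0,0,0,0.2,0,0,0,0,0]
}}

```text
clock: 16.58
tool_pos: [0.4976, -0.1887, 0.1126]
orientation: [0.755, -0.656, 0.0, -0.0]
force: [0.2, 0.3, -5.6]
gripper_width: 0.297
```

>>> {"api": "send_rows", "payload": {
  "deltas": [0,0,0.15,0,0,0,0.1,0,0,0,0,0]
}}

```text
clock: 16.95
tool_pos: [0.4982, -0.1888, 0.1111]
orientation: [0.755, -0.656, 0.001, -0.0]
force: [-1.0, 0.4, -0.6]
gripper_width: 0.294
```

>>> {"api": "send_rows", "payload": {
  "deltas": [0,0,0.15,0,0,0,0,0]
}}

```text
clock: 17.2
tool_pos: [0.4984, -0.1888, 0.1095]
orientation: [0.755, -0.656, 0.001, -0.0]
force: [-1.3, 0.9, 2.3]
gripper_width: 0.299
```

```bash
python3 d.py
```

```text
t 17.2 tcp [ 0.4984 -0.1888  0.1095] F [-1.34  0.85  2.3 ] T [ 0.23 -0.28  0.12] g 0.29923019297480213 yaw 0.13992257828067278 zaxis [ 0.002 -0.001 -1.   ] q [-0.41  0.11  2.03  0.    1.    1.02]
```

>>> {"api": "send_rows", "payload": {
  "deltas": [0,0,0.1,0,0,0,0,0]
}}

```text
clock: 17.45
tool_pos: [0.4984, -0.1889, 0.1085]
orientation: [0.755, -0.656, 0.001, -0.0]
force: [-0.9, 2.0, 5.8]
gripper_width: 0.293
```

>>> {"api": "send_rows", "payload": {
  "deltas": [0,-0.5,0.02,0,0,-0.9,0.03,0,0,-0.9,0.03,0]
}}

```text
clock: 17.82
tool_pos: [0.5191, -0.186, 0.1073]
orientation: [0.755, -0.656, -0.001, 0.001]
force: [-7.6, -1.0, 8.6]
gripper_width: 0.297
```

>>> {"api": "send_rows", "payload": {
  "deltas": [0,-0.9,0.02,0,0,-0.9,0.02,0,0,-0.9,0.02,0]
}}

```text
clock: 18.2
tool_pos: [0.5456, -0.1822, 0.1065]
orientation: [0.755, -0.656, -0.001, 0.002]
force: [-5.8, -1.1, 8.7]
gripper_width: 0.296
```

>>> {"api": "send_rows", "payload": {
  "deltas": [0,-0.9,0,0,0,-0.9,0,0,0,-0.9,0,0]
}}

```text
clock: 18.58
tool_pos: [0.572, -0.1783, 0.1062]
orientation: [0.755, -0.656, -0.002, 0.002]
force: [-5.6, -1.5, 6.9]
gripper_width: 0.297
```

>>> {"api": "send_rows", "payload": {
  "deltas": [0,-0.9,0.02,0,0,-0.9,0.02,0,0,-0.9,0.02,0]
}}

```text
clock: 18.95
tool_pos: [0.5985, -0.1745, 0.1052]
orientation: [0.755, -0.656, -0.002, 0.002]
force: [-5.0, 0.5, 4.8]
gripper_width: 0.299
```

>>> {"api": "send_rows", "payload": {
  "deltas": [0,-0.9,0.03,0,0,-0.9,0.03,0,0,-0.6,0.03,0]
}}

```text
clock: 19.32
tool_pos: [0.6234, -0.1708, 0.1039]
orientation: [0.755, -0.656, -0.001, 0.001]
force: [-3.9, -0.5, 2.1]
gripper_width: 0.293
```

```bash
python3 d.py
```

```text
t 19.325 tcp [ 0.6234 -0.1708  0.1039] F [-3.93 -0.51  2.08] T [-0.24  1.18 -0.04] g 0.29308998291083277 yaw 0.14019167177597458 zaxis [-0.003  0.    -1.   ] q [-0.31  0.32  1.78 -0.    1.04  1.13]
```

>>> {"api": "send_rows", "payload": {
  "deltas": [0,-0.2,0.1,0,0,0,0,0]
}}

```text
clock: 19.58
tool_pos: [0.6261, -0.1704, 0.1034]
orientation: [0.755, -0.656, -0.0, 0.0]
force: [-2.6, -1.0, 2.7]
gripper_width: 0.297
```

>>> {"api": "send_rows", "payload": {
  "deltas": [0,0,-0.5,0,0,0,-1.5,0,0,0,-2,0,0,1.5,0,0,0,3.0,0,0,0,3.5,0,0,0,3.0,0,0,0,1.8,0,0,0,0,0,0,0,0,0,0,0,0,0,0]
}}

```text
clock: 20.95
tool_pos: [0.5006, -0.1884, 0.144]
orientation: [0.755, -0.656, 0.0, -0.0]
force: [0.3, -0.0, -5.1]
gripper_width: 0.297
```

```bash
python3 d.py "[.4986,-.1884,.115,.14]"
python3 - <<'E'
from workcell import ctrl
import cv2
s=ctrl.snapshot("top");cv2.imwrite("pics/top8.png",cv2.resize(s["pixels"][180:320,330:480,::-1],None,fx=4,fy=4))
E
```

```text
t 20.95 tcp [ 0.5006 -0.1884  0.144 ] F [ 0.32 -0.02 -5.08] T [0.04 0.02 0.03] g 0.2966246230449396 yaw 0.14035235313631267 zaxis [ 0.001 -0.    -1.   ] q [-0.41  0.07  2.    0.    1.07  1.02]
tool delta cm [-0.03  0.2   2.9 ] spin deg 0.02018834760891294
```

View pics/top8.png

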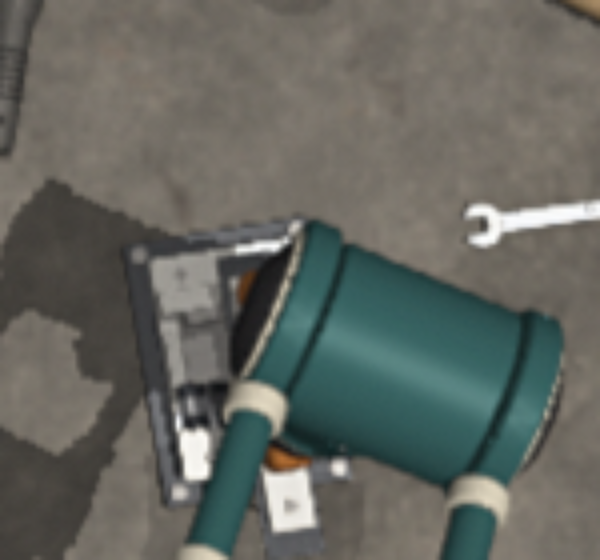

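>>> {"api": "send_rows", "payload": {
  "deltas": [0,0.2,1.3,0,0,0,1.0,0,0,0,0.5,0,0,0,0,0]
}}

```text
clock: 21.5
tool_pos: [0.4971, -0.1884, 0.1149]
orientation: [0.755, -0.656, -0.001, 0.0]
force: [0.9, -0.2, -4.9]
gripper_width: 0.296
```

>>> {"api": "send_rows", "payload": {
  "deltas": [0,0,0.15,0,0,0,0.1,0,0,0,0,0]
}}

```text
clock: 21.88
tool_pos: [0.4978, -0.1888, 0.1137]
orientation: [0.755, -0.656, 0.0, -0.0]
force: [0.2, 0.2, -3.8]
gripper_width: 0.298
```

>>> {"api": "send_rows", "payload": {
  "deltas": [0,0,0.1,0,0,0,0,0]
}}

```text
clock: 22.12
tool_pos: [0.4981, -0.1887, 0.113]
orientation: [0.755, -0.656, 0.001, -0.0]
force: [-0.8, 0.3, 0.4]
gripper_width: 0.299
```

>>> {"api": "send_rows", "payload": {
  "deltas": [0,0,0.1,0,0,0,0,0]
}}

```text
clock: 22.38
tool_pos: [0.4982, -0.1888, 0.1119]
orientation: [0.755, -0.656, 0.001, -0.0]
force: [-0.2, 1.0, 2.5]
gripper_width: 0.296
```

>>> {"api": "send_rows", "payload": {
  "deltas": [0,0,0.1,0,0,0,0,0]
}}

```text
clock: 22.62
tool_pos: [0.4982, -0.1888, 0.1108]
orientation: [0.755, -0.656, 0.001, -0.0]
force: [-0.6, 1.6, 5.5]
gripper_width: 0.297
```

>>> {"api": "send_rows", "payload": {
  "deltas": [0,-0.5,0.05,0,0,-0.9,0.06,0,0,-0.9,0.06,0]
}}

```text
clock: 23.0
tool_pos: [0.5192, -0.186, 0.1088]
orientation: [0.755, -0.656, -0.001, 0.001]
force: [-6.8, -1.8, 8.4]
gripper_width: 0.295
```

>>> {"api": "send_rows", "payload": {
  "deltas": [0,-0.9,0.05,0,0,-0.9,0.05,0,0,-0.9,0.05,0]
}}

```text
clock: 23.38
tool_pos: [0.5456, -0.1822, 0.1072]
orientation: [0.755, -0.656, -0.001, 0.002]
force: [-6.2, -0.4, 7.9]
gripper_width: 0.293
```

>>> {"api": "send_rows", "payload": {
  "deltas": [0,-0.9,0.05,0,0,-0.9,0.04,0,0,-0.9,0.04,0]
}}

```text
clock: 23.75
tool_pos: [0.5721, -0.1784, 0.1056]
orientation: [0.755, -0.656, -0.001, 0.002]
force: [-4.6, -1.8, 7.4]
gripper_width: 0.299
```

>>> {"api": "send_rows", "payload": {
  "deltas": [0,-0.9,0.04,0,0,-0.9,0.04,0,0,-0.9,0.04,0]
}}

```text
clock: 24.12
tool_pos: [0.5985, -0.1746, 0.104]
orientation: [0.755, -0.656, -0.002, 0.002]
force: [-4.6, -0.3, 6.4]
gripper_width: 0.299
```

>>> {"api": "send_rows", "payload": {
  "deltas": [0,-0.9,0.04,0,0,-0.9,0.04,0,0,-0.6,0.04,0]
}}

```text
clock: 24.5
tool_pos: [0.6231, -0.171, 0.1026]
orientation: [0.755, -0.656, -0.001, 0.001]
force: [-2.5, -0.2, 3.1]
gripper_width: 0.295
```

>>> {"api": "send_rows", "payload": {
  "deltas": [0,-0.2,0.1,0,0,0,0,0]
}}

```text
clock: 24.75
tool_pos: [0.6261, -0.1704, 0.1019]
orientation: [0.755, -0.656, -0.0, 0.0]
force: [-2.4, -1.2, 2.0]
gripper_width: 0.295
```

```bash
python3 d.py
```

```text
t 24.75 tcp [ 0.6261 -0.1704  0.1019] F [-2.44 -1.15  1.97] T [-0.24  0.94  0.04] g 0.2946813558989514 yaw 0.14013393703306232 zaxis [-0.001 -0.    -1.   ] q [-0.3   0.32  1.78 -0.    1.04  1.13]
```

>>> {"api": "send_rows", "payload": {
  "deltas": [0,0,-0.5,0,0,0,-1.5,0,0,0,-2.5,0,0,0,-2.5,0,0,0,-1,0,0,0,0,2.3,0,0,0,2.3,0,0,0,0]
}}

```text
clock: 25.75
tool_pos: [0.6259, -0.1702, 0.1817]
orientation: [0.728, -0.686, -0.0, 0.0]
force: [-0.3, -0.5, -5.6]
gripper_width: 0.298
```

```bash
python3 d.py "[.574,.2008,.18,.06]"
python3 - <<'E'
from workcell import ctrl
import cv2
s=ctrl.snapshot("top");cv2.imwrite("pics/top9.png",cv2.resize(s["pixels"][180:320,330:480,::-1],None,fx=4,fy=4))
E
```

```text
t 25.75 tcp [ 0.6259 -0.1702  0.1817] F [-0.29 -0.51 -5.62] T [0.03 0.   0.  ] g 0.29767891794494195 yaw 0.06008326977494738 zaxis [-0.001  0.    -1.   ] q [-0.3   0.25  1.72  0.    1.18  1.21]
tool delta cm [-37.34   2.95   0.19] spin deg 0.004771006665489126
```

View pics/top9.png

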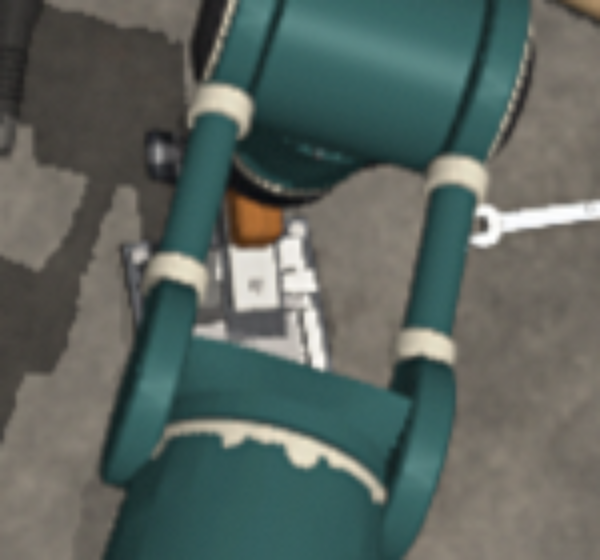

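>>> {"api": "send_rows", "payload": {
  "deltas": [-1.2,0.09,0,0,-2.5,0.2,0,0,-2.5,0.2,0,0,-2.5,0.2,0,0,-2.5,0.2,0,0,-2.5,0.2,0,0,-2.5,0.2,0,0,-2.5,0.2,0,0,-2.5,0.2,0,0,-2.5,0.2,0,0,-2.5,0.2,0,0,-2.5,0.2,0,0,-2.5,0.2,0,0,-2.5,0.2,0,0,-2.5,0.2,0,0,-1.14,0.06,0,0,0,0,0,0,0,0,0,0]
}}

```text
clock: 28.05
tool_pos: [0.5744, 0.2001, 0.1823]
orientation: [0.728, -0.686, 0.0, 0.0]
force: [0.3, -0.7, -4.1]
gripper_width: 0.298
```

```bash
python3 d.py "[.574,.2008,.045,.06]"
python3 - <<'E'
from workcell import ctrl
import cv2
s=ctrl.snapshot("scene");cv2.imwrite("pics/sc10.png",cv2.resize(s["pixels"][150:310,140:320,::-1],None,fx=4,fy=3.7))
s=ctrl.snapshot("top");cv2.imwrite("pics/top10.png",cv2.resize(s["pixels"][180:320,270:440,::-1],None,fx=4,fy=4))
E
```

```text
t 28.05 tcp [0.5744 0.2001 0.1823] F [ 0.35 -0.69 -4.05] T [0.   0.02 0.04] g 0.29800647073224856 yaw 0.05980754307720271 zaxis [-0.    -0.001 -1.   ] q [ 0.29  0.17  1.81 -0.    1.16  1.81]
tool delta cm [-0.08  0.03 13.73] spin deg -0.011026969414359865
```

View pics/sc10.png

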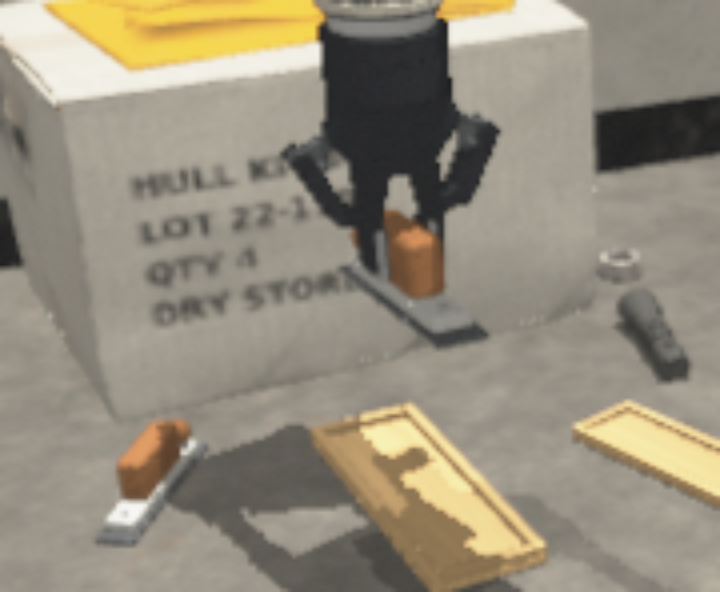

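View pics/top10.png

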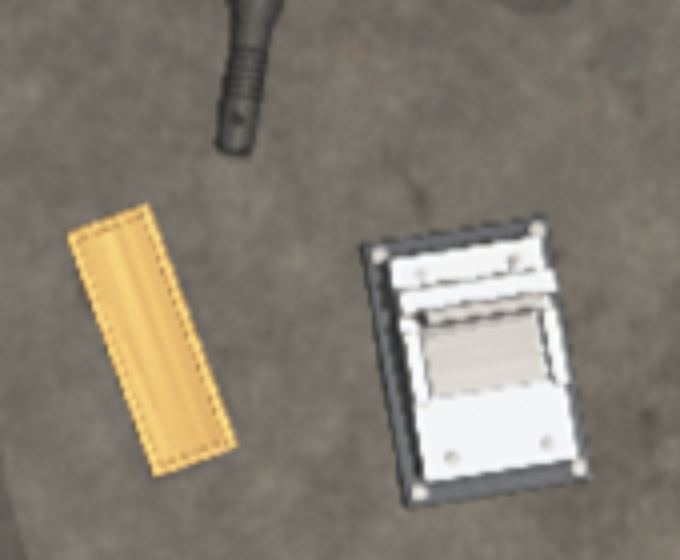

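The angle still stands at the stop, and the file is held with its nose slightly down. Lowering it into the tray.

>>> {"api": "send_rows", "payload": {
  "deltas": [-0.08,0.03,2.5,0,0,0,3,0,0,0,3,0,0,0,2.5,0,0,0,1.5,0,0,0,0.8,0,0,0,0.4,0,0,0,0,0]
}}

```text
clock: 29.15
tool_pos: [0.5747, 0.2014, 0.0459]
orientation: [0.728, -0.686, 0.0, -0.0]
force: [0.5, -0.1, -4.1]
gripper_width: 0.298
```

>>> {"api": "send_rows", "payload": {
  "deltas": [0,0,0.3,0,0,0,0.2,0,0,0,0.2,0,0,0,0,0]
}}

```text
clock: 29.65
tool_pos: [0.574, 0.2013, 0.0381]
orientation: [0.728, -0.686, -0.0, 0.0]
force: [0.9, -0.0, -5.5]
gripper_width: 0.296
```

>>> {"api": "send_rows", "payload": {
  "deltas": [0,0,0.2,0,0,0,0.1,0,0,0,0,0]
}}

```text
clock: 30.02
tool_pos: [0.5743, 0.2014, 0.0366]
orientation: [0.728, -0.686, 0.0, -0.0]
force: [-6.2, -1.0, 3.2]
gripper_width: 0.296
```

>>> {"api": "send_rows", "payload": {
  "deltas": [0,0,0.15,0,0,0,0.1,0,0,0,0,0]
}}

```text
clock: 30.4
tool_pos: [0.5745, 0.2016, 0.0344]
orientation: [0.728, -0.686, 0.0, -0.0]
force: [-5.8, -0.8, 6.0]
gripper_width: 0.293
```

>>> {"api": "send_rows", "payload": {
  "deltas": [0,0,0.1,0,0,0,0.1,0,0,0,0,0]
}}

```text
clock: 30.78
tool_pos: [0.5746, 0.2017, 0.0326]
orientation: [0.728, -0.686, 0.0, -0.001]
force: [-5.7, -0.1, 5.9]
gripper_width: 0.295
```

```bash
python3 d.py
python3 - <<'E'
from workcell import ctrl
import cv2
s=ctrl.snapshot("scene");cv2.imwrite("pics/sc11.png",cv2.resize(s["pixels"][200:340,140:320,::-1],None,fx=4,fy=4))
E
```

```text
t 30.775 tcp [0.5746 0.2017 0.0326] F [-5.73 -0.11  5.91] T [ 0.02  0.23 -0.03] g 0.29512195636588784 yaw 0.059747385970725375 zaxis [ 0.001  0.001 -1.   ] q [0.3  0.33 1.91 0.   0.89 1.81]
```

View pics/sc11.png

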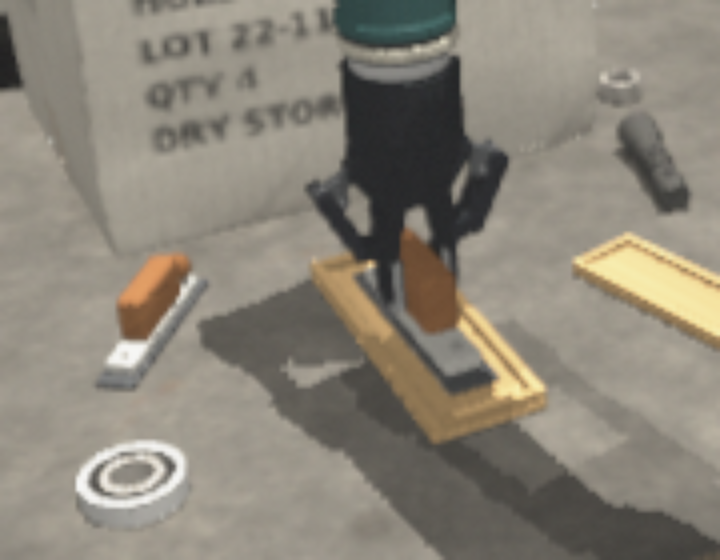

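Nearly flat. A little lower, then release.

>>> {"api": "send_rows", "payload": {
  "deltas": [0,0,0.1,0,0,0,0.1,0,0,0,0,0]
}}

```text
clock: 31.2
tool_pos: [0.5746, 0.2018, 0.0305]
orientation: [0.728, -0.686, 0.0, -0.001]
force: [-4.9, 0.0, 5.8]
gripper_width: 0.302
```

>>> {"api": "send_rows", "payload": {
  "deltas": [0,0,0,0,0,0,0,0,0,0,0,0,0,0,0,0,0,0,0,0,0,0,0,0,0,0,0,0,0,0,0,0],
  "fingers": 8.54
}}

```text
clock: 32.2
tool_pos: [0.5741, 0.2013, 0.0287]
orientation: [0.728, -0.686, -0.0, 0.0]
force: [0.4, 0.0, 0.4]
gripper_width: 0.997
```

>>> {"api": "send_rows", "payload": {
  "deltas": [0,0,-1,0,0,0,-2.5,0,0,0,-3,0,0,0,-3,0,0,0,-3,0,0,0,-2,0,0,0,0,0]
}}

```text
clock: 33.08
tool_pos: [0.5756, 0.2017, 0.1762]
orientation: [0.728, -0.686, 0.001, -0.002]
force: [-0.4, 1.0, -0.3]
gripper_width: 0.999
```

```bash
python3 d.py "[.45,0,.2]"
python3 - <<'E'
from workcell import ctrl
import cv2
s=ctrl.snapshot("scene");cv2.imwrite("pics/sc12.png",cv2.resize(s["pixels"][200:340,140:320,::-1],None,fx=4,fy=4))
E
```

```text
t 33.075 tcp [0.5756 0.2017 0.1762] F [-0.4   1.03 -0.3 ] T [ 0.02 -0.02  0.06] g 0.9994958536245422 yaw 0.059662199039944186 zaxis [ 0.004  0.001 -1.   ] q [0.3  0.18 1.81 0.   1.15 1.81]
tool delta cm [19.39 13.73 -2.46] spin deg
```

View pics/sc12.png

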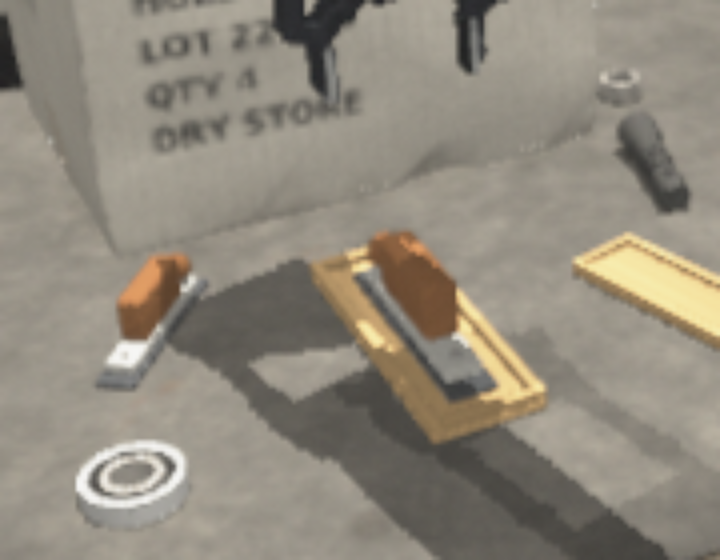

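>>> {"api": "send_rows", "payload": {
  "deltas": [1,0.7,-2,0,2.3,1.6,-2,0,2.3,1.6,0,0,2.3,1.6,0,0,2.3,1.6,0,0,2.3,1.6,0,0,2.3,1.6,0,0,2.3,1.6,0,0,2.3,1.6,0,0,0,0,0,0,0,0,0,0]
}}

```text
clock: 34.5
tool_pos: [0.451, -0.0003, 0.2139]
orientation: [0.728, -0.686, -0.0, -0.0]
force: [0.6, 0.1, 0.1]
gripper_width: 0.998
```

```bash
python3 d.py
python3 - <<'E'
from workcell import ctrl
import cv2
s=ctrl.snapshot("top");i=s["pixels"][:,:,::-1];cv2.imwrite("pics/top13f.png",i);cv2.imwrite("pics/top13.png",cv2.resize(i[195:310,210:265],None,fx=5,fy=5,interpolation=cv2.INTER_CUBIC))
for l in ("file","torch","bearing","spanner","work"): print(l,[(d["position"].round(3),round(d["confidence"],2)) for d in ctrl.look_for(l,"top")])
E
```

```text
t 34.5 tcp [ 4.510e-01 -3.000e-04  2.139e-01] F [0.63 0.06 0.13] T [ 0.04  0.02 -0.08] g 0.9983445103745959 yaw 0.05895576179278228 zaxis [ 0.  0. -1.] q [-0.06 -0.16  2.08  0.    1.22  1.46]Traceback (most recent call last):
  File "<stdin>", line 4, in <module>
AttributeError: 'list' object has no attribute 'round'. Did you mean: 'count'?
```

View pics/top13.png

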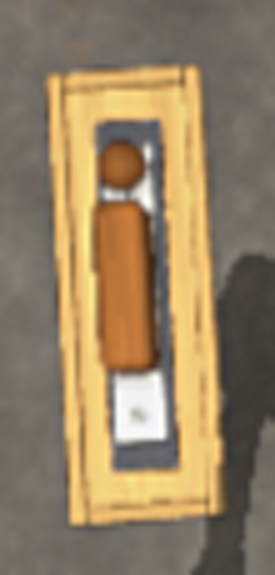

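View pics/top13f.png

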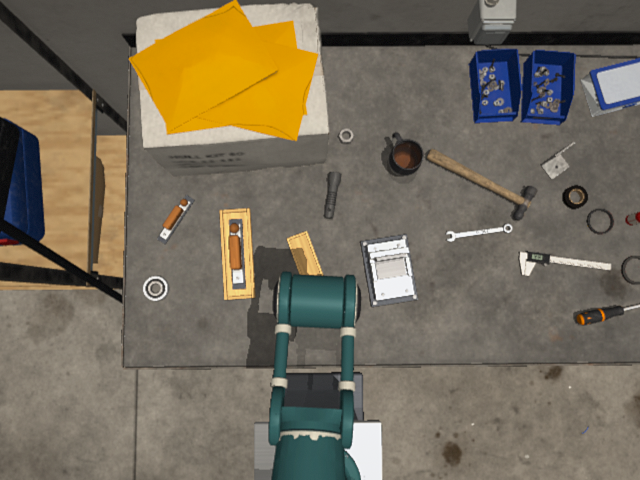

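The file is back in the tray at (237,253), within about 2 mm of where it lay. The angle is at the stop (393,262), and the torch, bearing and spanner have not moved. Handing in.

```bash
python3 -c "
from workcell import ctrl
print(ctrl.finish_job())"
```

```text
the job is handed in; nothing more can be done
None
```

I filed the angle's top edge with three full forward strokes, laid the file back in its tray teeth down, let go, and handed the job in at about 34.5 s. No verdict was reported.

- **Strokes:** Each ran from the edge about 57 mm ahead of the file's centre to about 65–70 mm behind it. Contact force, from the wrist reading corrected for the file's weight, was about 7–13 N in every reading. I estimate the bed sank about half its travel at most. I lifted the file about 4 cm for each return.
- **Final checks:** The last top picture shows the file flat in its tray within about 2 mm of where it started. The angle is at the stop, and the torch, bearing and spanner are where they were. The gripper is clear and the wrist force is about zero.
- **Disagreed or failed:**
  - The file slipped nose-down in the grip by roughly 0.06 rad. I lowered the height during strokes two and three to hold the force, and levelled the file on the tray floor before letting go.
  - A moment estimate put the edge 44 mm behind centre near the end of stroke one, against 56 mm from position. I went about 1 cm further there, and ended strokes two and three at the same point.
  - The last network check of positions failed on a script error, so the final positions were judged from the picture only.

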